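# Rock the dry-fitted copper bridge out of its elbows

## Task

The U-shaped copper test bridge was pushed dry into the two brass elbows on the board and sits tight; it has to come out so its ends can be fluxed. Before it comes out, rock it from side to side several times, tipping it about 4 degrees towards one elbow and then as much towards the other and working it up a little each time (do not just pull it straight out), until both ends are free. Finish while holding it, steady and about level, straight above its sockets with both ends just clear by about 2 cm; do not let go, and leave the other things on the bench where they are.

Things in the scene. Friction and masses are not known exactly. Their poses are not given: they have to be found in the camera images.
- bridge: loose upside-down U of 22 mm copper tube, about 0.2 kg: two upright legs, centres 120 mm apart, joined over the top by elbows and a level cross tube whose centre is 86 mm above the leg ends. Origin midway between the leg ends, z up, y along the cross tube. Tipping it 1 degree while one end stays put lifts the other end 2 mm. A leg stays at the height it is worked up to
- bridge_bar (a point): centre of the bridge's cross tube, where to grip it: 142 mm above the bench at the start; y along the tube. The bare tube is 22 mm thick and 52 mm long here; the elbow fittings beyond are 25.4 mm thick. Grip it firmly (60 N or more), or it slips in the fingers
- end_left (a point): centre of the open lower end of the bridge's left leg (+y side, 60 mm from the bridge's middle). It starts fully home, 24 mm deep in its socket; a black depth mark runs round the leg 2 mm above the mouth
- end_right (a point): the same for the right leg (-y side). Friction holds each leg with about 14 N wherever it stands in its socket, so about 28 N for both at once
- elbow_plate: plywood board 140 x 260 x 18 mm fixed to the bench; on it a steel plate with two upright brass elbows 120 mm apart along its y, each with a copper tail below the mouth running to 91 mm along +x. Origin on the bench, midway between the sockets, z up. At the start the bridge stands over it with the same axes
- socket_left (a point): centre of the mouth of the left (+y) elbow's socket, 80 mm above the bench; outside 34 mm across, 24 mm deep (stop 56 mm above the bench). The sockets let the bridge tip about 5 degrees either way in its own plane when it is home, more as it comes up
- socket_right (a point): the same for the right (-y) elbow
- flux_tub: white plastic flux tub with a red band and a yellow screw lid, 81 mm across, 79 mm tall, standing; origin at the centre of its underside. Leave it where it is
- solder_spool: white reel of bright solder wire standing on its flange, 64 mm across, 55 mm tall; origin at the centre of its underside. Leave it where it is
- coupling: plain copper coupling sleeve standing on end, 25 mm across, 40 mm tall; origin at the centre of its underside. Leave it where it is
- spare_tee: copper tee fitting lying flat, 62 mm long, 25 mm thick, branch 32 mm along its +x; origin on the bench under its middle. Leave it where it is
- tube_cutter: small aluminium wheel cutter for tube lying flat, about 135 mm long along its x, 24 mm tall; origin on the bench under its middle. Leave it where it is
- fitting_brush: steel wire fitting brush lying along its x, 155 mm long, 21 mm tall; origin on the bench under its middle. Leave it where it is
- pliers: slip-joint pliers with black rubber handles lying along its x, 210 mm long, 18 mm tall; origin on the bench under its middle. Leave it where it is
There are look-alikes about, which are no part of the job. What is shaped like the tube_cutter but purple is not meant. There is more than one size of the pliers; the job needs the larger.

How it is judged:
On the way, in this order (a step that is already met when the one before it is completed fails the run):
1. not yet out of both sockets, the bridge is tipped at least 1.4 degrees with its left (+y) end up (angle between bridge's own y axis and vertical below 1.5458 rad and z of any of end_left, end_right in the frame of elbow_plate below 0.079 m), for 0.1 s.
2. then, still not out of both sockets, it is tipped at least 1.4 degrees the other way, right (-y) end up (angle between bridge's own y axis and vertical above 1.5958 rad and z of any of end_left, end_right in the frame of elbow_plate below 0.079 m), for 0.1 s.
3. both ends are out of their sockets, the bridge held by the fingers alone (z of each of end_left, end_right in the frame of elbow_plate above 0.084 m and contact force between the fingers and bridge above 2 N and contact force between bridge and elbow_plate below 0.1 N), for 0.2 s.
At the end, for the whole second after the job is handed in: The fingers hold the bridge, which touches nothing else: both leg ends are 4 to 50 mm above the socket mouths and each within 30 mm sideways of its own socket, the bridge within 8 degrees of upright and still (below 20 mm/s); every other loose thing is within 30 mm of where it started (all of step 3 and z of each of end_left, end_right in the frame of elbow_plate below 0.13 m and horizontal distance between end_left and socket_left below 0.03 m and horizontal distance between end_right and socket_right below 0.03 m and angle between bridge's own z axis and vertical below 0.14 rad and contact force between bridge and flux_tub below 0.1 N and contact force between bridge and solder_spool below 0.1 N and contact force between bridge and coupling below 0.1 N and contact force between bridge and spare_tee below 0.1 N and contact force between bridge and tube_cutter below 0.1 N and contact force between bridge and fitting_brush below 0.1 N and contact force between bridge and pliers below 0.1 N and linear speed of bridge below 0.02 m/s and distance of each of flux_tub, solder_spool, coupling, spare_tee, tube_cutter, fitting_brush, pliers from where it was at the start of the episode below 0.03 m); the arm keeps its last pose, push and grip.
It fails at once if another loose thing on the bench is moved more than 30 mm (distance of any of flux_tub, solder_spool, coupling, spare_tee, tube_cutter, fitting_brush, pliers from where it was at the start of the episode above 0.03 m).
It also fails if it takes over 38 s, if anything falls off the work surface, if the arm or the gripper's body presses on something with over 40 N, if the wrist force passes 120 N, or if a joint passes its speed limit or range.

## Robot

A 7-joint arm with a two-finger parallel gripper is mounted at the origin on the work surface. World frame = base frame: x ahead of the robot, y to its left, z up, the work surface at z = 0. Lengths are in m, angles in rad, forces in N, time in s.
With the tool pointing down it reaches from about 0.4 to 0.85 m from the base axis. Payload 10.4 kg.
Tool frame: the origin (TCP) lies on the front face of the gripper's body, between the roots of the fingers; the fingertips stand 73 mm ahead of it and the grasp point (between the pads) lies 54 mm ahead of it; x points along the fingers, y is the direction in which the jaws open and shut, and the axes are right-handed (so a half turn about x gives the same grasp; the last joint's range is limited). The gripper opens to 85 mm and grips with 20 to 120 N. Pads are 22 mm wide; open, the fingers measure 114 mm over their backs; the gripper's body (76 mm by 85 mm) begins 54 mm behind the grasp point. The pads swing forward as they close: fully open they stand 13 mm farther back than shut.
Start: joints at [-1.189, 0.332, -0.065, 1.46, 0.022, 1.35, -0.088], TCP at [0.246, 0.575, 0.304] pointing down, gripper open.
Joint ranges: [-2.6, 2.6], [-0.5, 2.12], [-1.47, 1.34], [0.16, 2.42], [-1.27, 4.41], [0.06, 2.06], [-2.6, 2.6]. Speed limits (rad/s): [2.22, 2.22, 2.79, 2.79, 3.14, 3.14, 3.14].

## Interface

Orientations are given as a unit quaternion [x, y, z, w].
In Python, from workcell import manip gives the robot as it stands. The module is installed in compiled form; this text tells all that it offers.
- The arm moves only by the tool arm_command, never from a script. Its argument "moves" is a list that holds one entry, the list of rows, each a list of 5 numbers: the closure, from 0 (fully open) to 1 (shut), then the shift along the tool's x, y, z in units of 25 mm (1.0 is 25 mm), then the turn about the tool's x in degrees. A call has 1 to 12 rows; each row shifts and turns the commanded pose from where the row before left it, along the tool's axes as they then stand; what a row does not reach is not made up. A row lasts 1/12 s, in which the tool goes at most 41.7 mm and 7.16 degrees, less where a joint would pass 70% of its speed; a pose out of reach is approached as far as the arm can. A call is refused whole if a number of a shift passes 1 or a number of a turn 7.16, either way. A call with a gripper value outside its range is refused whole. The fingers move at their own pace and stop on an object; "force" is the grip in N (left out, the last holds). Time passes only in rows, so rows that do not move let the fingers close. It gives the time, the measured TCP pose, the force and the opening at its end, in the units of the state.
- manip.get_obs(): the state, without advancing time (a new reading comes with each control period).
- manip.camera(name): name is "scene" or "top" or "wrist"; returns the picture (420x560x3 uint8, red, green, blue); there is no depth.
- manip.camera_info(name): a dict with "vfov" (degrees; the focal length in pixels is half the picture's height over the tangent of half this angle, whatever the lens; pixels are square), "cx", "cy" (the principal point, pixels), "pose" (4x4, takes a point from camera to world coordinates). Camera axes: x right, y down, z forward; pixel columns grow to the right and rows downward; lengths in m; the calibration is good to about 2 mm. The wrist camera is an equidistant fisheye: a pixel r from the principal point sees the ray r / f radians off the axis. A picture is of the moment at which its call begins: read the wrist's pose just before it. camera_info takes no time and is no camera call; for the wrist camera it gives the pose at the moment of the call.
- manip.hand_in(): hands the job in, once; it reports no verdict.
Trained networks look in the newest picture that a camera, given by its name, has taken for a name from the list of things; names that differ only in an ending like _2 or _b are one class to them, and where a whole thing is asked for, a point or a joint stands for the part that bears it (a point fixed in the world has none). Each returns a list of dicts, best first, with "confidence" (0 to 1); they miss things now and then, are a little off and sometimes report something else, mostly with a low value. They report only what shows in the picture. A call takes as long as a camera call. They do not tell look-alikes from the thing itself.
- manip.regions_of(query, camera): "mask" (420x560 bool, what is visible of it) and "rect" ([left, top, right, bottom] in pixels, round what is visible of it).
- manip.pinpoint(query, camera): "pixel" ([row, column] in pixels: a listed point, or the origin of a listed thing).
The state is a dict: "clock": time; "joint_pos": joint angles; "joint_velocities": joint speeds; "tau": joint torques, N m; "position": TCP position; "ee_rot": TCP orientation; "ft_force": force on the tool from outside, world axes, zero at the start; "torque": the same for the moment, N m; "grip_width": opening from 0.0 (shut) to 1.0 (fully open).
Only numpy, scipy, OpenCV 4.12 (cv2) and the standard library are available. Lean on these libraries where they do the work, as an engineer would, in place of code of your own. Each camera call takes 0.05 s, during which the arm holds its last target.

## Working session

There is one attempt and no reset: what is moved stays moved. The work goes in short steps, Python scripts to look and compute and a tool call to move; the robot and the scene stay as the last step left them, time stands still between calls to the robot, and variables do not carry over. Pictures are saved under pics/ and viewed, and the job is handed in when it is done.

Besides the shell and the picture viewer there is one more tool, called in YAML: its name, and indented under it one key for each argument. arm_command: Moves the arm, as the interface text tells. Its arguments: {"type":"object","properties":{"moves":{"type":"array","items":{"type":"array","items":{"type":"array","items":{"type":"number"}}}},"force":{"type":"number"}},"required":["moves"]}

```bash
mkdir -p pics
cat > h.py <<'E'
from workcell import manip
import numpy as np, cv2
def ray(name,px,info=None):
    i=info or manip.camera_info(name); H=420
    f=H/2/np.tan(np.radians(i["vfov"])/2)
    r,c=px; x=(c-i["cx"]);y=(r-i["cy"])
    if name=="wrist":
        R=np.hypot(x,y); a=R/f; d=np.array([x/R*np.sin(a),y/R*np.sin(a),np.cos(a)]) if R>0 else np.array([0,0,1.])
    else: d=np.array([x/f,y/f,1.])
    P=np.array(i["pose"]); d=P[:3,:3]@d; return P[:3,3],d/np.linalg.norm(d)
def atz(name,px,z,info=None):
    o,d=ray(name,px,info); return o+d*(z-o[2])/d[2]
def tri(rays):
    A=np.zeros((3,3));b=np.zeros(3)
    for o,d in rays:
        M=np.eye(3)-np.outer(d,d);A+=M;b+=M@o
    return np.linalg.solve(A,b)
def proj(name,p,info=None):
    i=info or manip.camera_info(name); f=210/np.tan(np.radians(i["vfov"])/2)
    P=np.array(i["pose"]); q=P[:3,:3].T@(np.array(p)-P[:3,3])
    if name=="wrist":
        h=np.hypot(q[0],q[1]);a=np.arctan2(h,q[2]);return i["cy"]+f*a*q[1]/h,i["cx"]+f*a*q[0]/h
    return i["cy"]+f*q[1]/q[2],i["cx"]+f*q[0]/q[2]
def save(n,im): cv2.imwrite("pics/"+n,cv2.cvtColor(im,cv2.COLOR_RGB2BGR))
E
python3 - <<'E'
from h import *
np.set_printoptions(precision=4,suppress=True)
o=manip.get_obs()
for k,v in o.items(): print(k,np.array(v))
for c in ("scene","top"):
    save(c+"0.png",manip.camera(c))
    i=manip.camera_info(c);print(c,i["vfov"],np.array(i["pose"]))
    for q in ("bridge_bar","end_left","end_right","socket_left","socket_right","bridge"):
        print(c,q,[(np.array(d["pixel"]).round(1),round(d["confidence"],2)) for d in manip.pinpoint(q,c)][:3])
E
```

```text
clock 0.0
joint_pos [-1.1886  0.3329 -0.0647  1.461   0.0216  1.3499 -0.0885]
joint_velocities [ 0.0016 -0.0009 -0.0004 -0.0007 -0.0006  0.0012 -0.0008]
tau [ -0.0002 -62.5447   0.0491 -39.1599   0.0162   0.0099  -0.    ]
position [0.246  0.5742 0.3031]
ee_rot [ 0.1416  0.6928 -0.1426  0.6926]
ft_force [-0.029   0.2446  0.8553]
torque [ 0.0145 -0.015   0.0724]
grip_width 1.0008221419134762
scene 48.75940028254125 [[-0.7837  0.4716 -0.4042  1.0674]
 [ 0.621   0.5838 -0.5229  0.6732]
 [-0.0106 -0.6609 -0.7504  1.0609]
 [ 0.      0.      0.      1.    ]]
scene bridge_bar [(array([231.7, 276.1]), 0.78)]
scene end_left [(array([264.9, 291.4]), 0.55)]
scene end_right [(array([238.3, 264.8]), 0.83), (array([256.6, 288.9]), 0.38)]
scene socket_left [(array([257.6, 291. ]), 0.61), (array([260.5, 278.5]), 0.61), (array([370.6, 391.4]), 0.31)]
scene socket_right [(array([229. , 264.8]), 0.93)]
scene bridge [(array([254.8, 277.2]), 0.75)]
top 52.575963202229644 [[-0.0239 -0.985   0.1707  0.3306]
 [-0.9996  0.0207 -0.0204  0.0082]
 [ 0.0165 -0.1711 -0.9851  1.3233]
 [ 0.      0.      0.      1.    ]]
top bridge_bar [(array([181.9, 241.5]), 0.58)]
top end_left [(array([186.4, 226.4]), 0.68), (array([278.6, 108. ]), 0.48)]
top end_right [(array([195.2, 260.9]), 0.76)]
top socket_left [(array([185. , 221.1]), 0.6)]
top socket_right [(array([190.4, 260.7]), 0.58), (array([194.9, 263.2]), 0.57), (array([191.3, 180.4]), 0.33)]
top bridge [(array([190.6, 240.4]), 0.82)]
```

View pics/scene0.png

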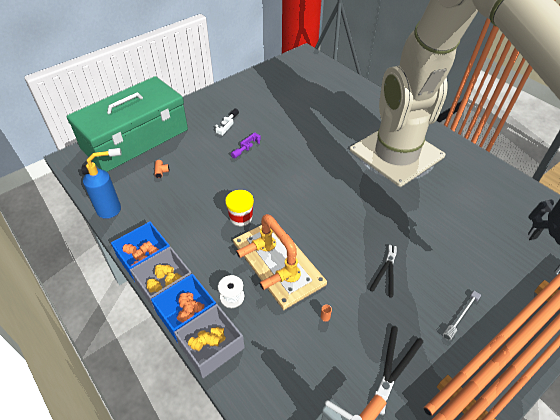

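View pics/top0.png

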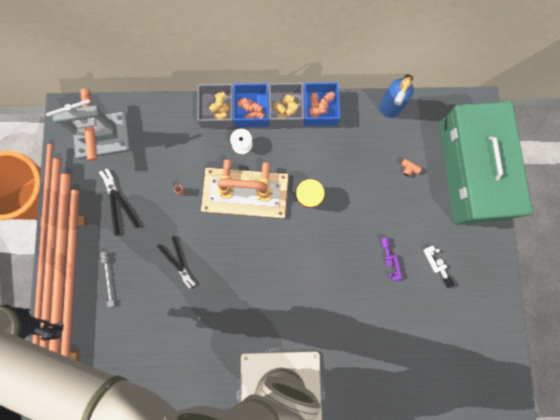

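Run:
```python
from h import *
np.set_printoptions(precision=4,suppress=True)
for q,ps,pt in (("bar",(231.7,276.1),(181.9,241.5)),("endL",(264.9,291.4),(186.4,226.4)),("endR",(238.3,264.8),(195.2,260.9)),("sL",(257.6,291),(185,221.1)),("sR",(229,264.8),(190.4,260.7)),("bridge",(254.8,277.2),(190.6,240.4))):
    z={"bar":.142,"endL":.056,"endR":.056,"sL":.08,"sR":.08,"bridge":.056}[q]
    print(q,tri([ray("scene",ps),ray("top",pt)]),atz("scene",ps,z),atz("top",pt,z))
a=cv2.imread("pics/scene0.png")[150:330,180:380];cv2.imwrite("pics/sc.png",cv2.resize(a,None,fx=4,fy=3.3*4/3.3)[:600])
a=cv2.imread("pics/top0.png")[120:260,160:340];cv2.imwrite("pics/tc.png",cv2.resize(a,None,fx=4,fy=4))
```

```text
bar [0.6049 0.0992 0.139 ] [0.6072 0.1    0.142 ] [0.6033 0.0999 0.142 ]
endL [0.6065 0.1555 0.0581] [0.6027 0.1579 0.056 ] [0.61   0.1525 0.056 ]
endR [0.59   0.0423 0.0408] [0.6028 0.0449 0.056 ] [0.5806 0.0481 0.056 ]
sL [0.6068 0.1623 0.0966] [0.5999 0.1521 0.08  ] [0.6093 0.1656 0.08  ]
sR [0.5935 0.0434 0.0862] [0.5942 0.0347 0.08  ] [0.5905 0.0477 0.08  ]
bridge [0.6024 0.1071 0.0445] [0.6112 0.1094 0.056 ] [0.5961 0.1101 0.056 ]
```

The scene view shows the bridge on its board at about row 232, col 276 (bar). The top view shows the bar at about (183, 243), with tails running up (+x) and the left leg at smaller columns. The only other long copper pieces are the tubes on the rack, the spare tee at (167, 411) and the vise tube at (130, 88). The bridge on the board with the two brass elbows is the only match. I'll check it in crops.

View pics/sc.png

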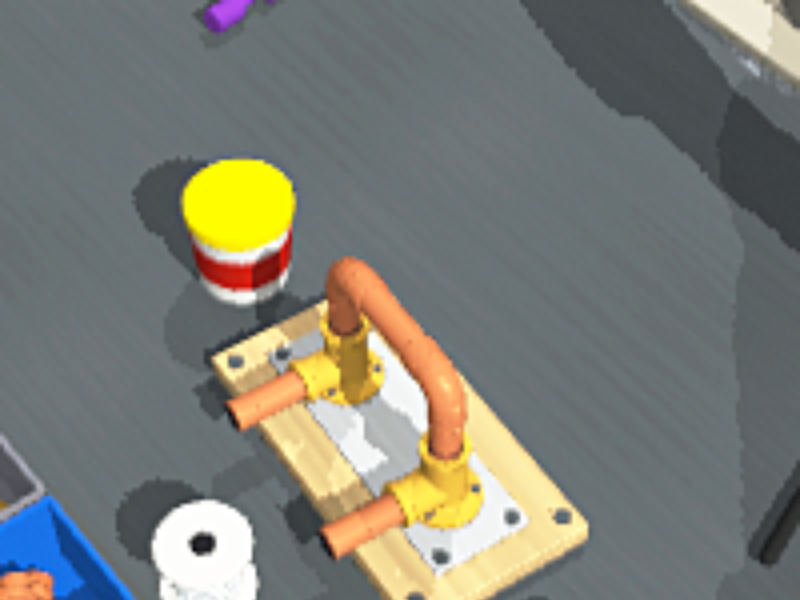

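View pics/tc.png

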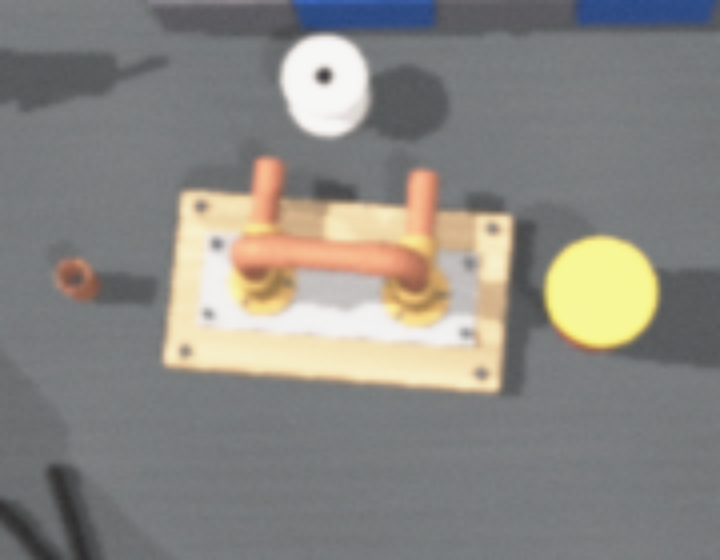

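Run:
```python
from h import *
np.set_printoptions(precision=4,suppress=True)
# board mask by colour in top picture
for q in ("elbow_plate","bridge"):
  for c in("top","scene"):
    R=manip.regions_of(q,c)
    print(q,c,[(r["rect"],round(r["confidence"],2)) for r in R][:2])
```

```text
elbow_plate top [([200.6, 155.2, 286.6, 217.9], 0.96)]
elbow_plate scene [([232.1, 223.6, 323.2, 308.5], 0.64)]
bridge top [([215.7, 178.8, 269.8, 193.3], 0.94)]
bridge scene [([260.5, 214.2, 296.4, 261.8], 0.73)]
```

Run:
```python
from h import *
np.set_printoptions(precision=4,suppress=True)
C=[atz("top",(120+r/4,160+c/4),.018) for c,r in((181,190),(514,213),(500,391),(163,366))]
C=np.array(C);print(C)
print("centre",C.mean(0))
e=((C[0]-C[1])+(C[3]-C[2]))/2; print("yaxis",np.degrees(np.arctan2(e[1],e[0]))-90,np.linalg.norm(e))
e=((C[0]-C[3])+(C[1]-C[2]))/2; print("xaxis",np.degrees(np.arctan2(e[1],e[0])),np.linalg.norm(e))
# bar by mask axis
m=manip.regions_of("bridge","top")[0]["mask"]
ys,xs=np.nonzero(m); 
# middle columns: centerline of bar
cs=np.arange(228,258); mid=np.array([ (ys[xs==c].min()+ys[xs==c].max())/2 for c in cs]); p=np.polyfit(cs,mid,1);print(p)
A=atz("top",(np.polyval(p,226),226),.142);B=atz("top",(np.polyval(p,260),260),.142);print(A,B,np.degrees(np.arctan2(*(A-B)[[1,0]]))-90)
m=xs; print(xs.min(),xs.max())
l=atz("top",(np.polyval(p,xs.min()),xs.min()),.142);r=atz("top",(np.polyval(p,xs.max()),xs.max()),.142);print((l+r)/2,np.linalg.norm(l-r))
# tails
o=manip.get_obs()
from scipy.spatial.transform import Rotation as Ro
print(Ro.from_quat(o["ee_rot"]).as_matrix())
im=manip.camera("wrist");save("w0.png",im)
```

```text
[[ 0.6808  0.2233  0.018 ]
 [ 0.6569 -0.0389  0.018 ]
 [ 0.5153 -0.0243  0.018 ]
 [ 0.5405  0.2362  0.018 ]]
centre [0.5984 0.0991 0.018 ]
yaxis -5.3535684957007135 0.26250414867146027
xaxis -5.558451230145731 0.14158783547746492
[  0.0822 163.1826]
[0.6046 0.1438 0.142 ] [0.5945 0.0475 0.142 ] -5.966375933247463
217 266
[0.6    0.0999 0.142 ] 0.13964451061256722
[[ 0.      0.3938  0.9192]
 [ 0.0001  0.9192 -0.3938]
 [-1.      0.0001 -0.    ]]
```

View pics/w0.png

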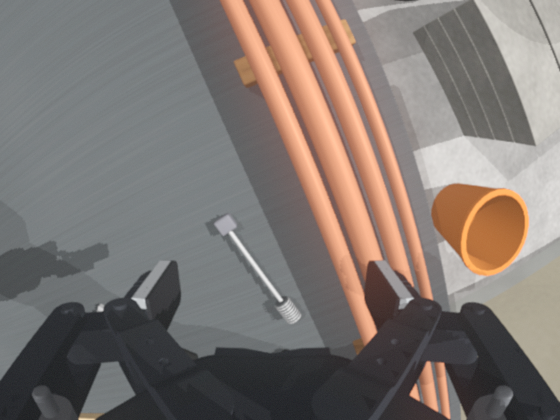

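```bash
cat > plan.py <<'E'
from h import *
from scipy.spatial.transform import Rotation as Ro
def sim(p,R,rows):
    p=np.array(p,float);R=np.array(R)
    for r in rows:
        p=p+R@(np.array(r[1:4])*.025); R=R@Ro.from_rotvec([np.radians(r[4]),0,0]).as_matrix()
    return p,R
def plan(p,R,target,turn,n):
    p=np.array(p,float);R=np.array(R);out=[]
    for k in range(n):
        d=R.T@((np.array(target)-p)/(n-k))/.025
        r=[0]+[round(float(x),2) for x in d]+[round(turn/n,2)]
        out.append(r);p,R=sim(p,R,[r])
    return out,p,R
E
python3 - <<'E'
from plan import *
o=manip.get_obs();print(o["clock"])
R=Ro.from_quat(o["ee_rot"]).as_matrix();p=o["position"]
mid=p+(np.array([.601,.0995,.265])-p)*.5
a,p,R=plan(p,R,mid,72,12);print(a);b,p,R=plan(p,R,[.601,.0995,.265],.4,12);print(b);print(p,R)
E
```

```text
1.0
[[0, 0.06, -0.49, 0.86, 6.0], [0, 0.07, -0.4, 0.9, 6.0], [0, 0.06, -0.31, 0.94, 6.0], [0, 0.07, -0.21, 0.97, 6.0], [0, 0.06, -0.1, 0.98, 6.0], [0, 0.07, -0.0, 0.99, 6.0], [0, 0.06, 0.1, 0.98, 6.0], [0, 0.07, 0.2, 0.97, 6.0], [0, 0.06, 0.3, 0.94, 6.0], [0, 0.07, 0.4, 0.9, 6.0], [0, 0.06, 0.5, 0.86, 6.0], [0, 0.07, 0.58, 0.8, 6.0]]
[[0, 0.06, 0.66, 0.73, 0.03], [0, 0.06, 0.66, 0.73, 0.03], [0, 0.07, 0.66, 0.73, 0.03], [0, 0.06, 0.66, 0.73, 0.03], [0, 0.07, 0.66, 0.74, 0.03], [0, 0.06, 0.66, 0.73, 0.03], [0, 0.07, 0.66, 0.73, 0.03], [0, 0.06, 0.67, 0.74, 0.03], [0, 0.07, 0.67, 0.73, 0.03], [0, 0.06, 0.66, 0.73, 0.03], [0, 0.07, 0.67, 0.74, 0.03], [0, 0.06, 0.66, 0.73, 0.03]]
[0.60091223 0.0995598  0.26512138] [[-3.17433665e-05  9.95309294e-01 -9.67440365e-02]
 [ 6.66668352e-05 -9.67440343e-02 -9.95309292e-01]
 [-9.99999997e-01 -3.80440864e-05 -6.32831393e-05]]
```

arm_command:
  moves:
    - [[0,0.06,-0.49,0.86,6],[0,0.07,-0.4,0.9,6],[0,0.06,-0.31,0.94,6],[0,0.07,-0.21,0.97,6],[0,0.06,-0.1,0.98,6],[0,0.07,0,0.99,6],[0,0.06,0.1,0.98,6],[0,0.07,0.2,0.97,6],[0,0.06,0.3,0.94,6],[0,0.07,0.4,0.9,6],[0,0.06,0.5,0.86,6],[0,0.07,0.58,0.8,6]]
  force: 80

```text
clock: 2.0
position: [0.4242, 0.3359, 0.2846]
ee_rot: [0.524, 0.476, -0.523, 0.475]
ft_force: [0.3, 1.1, 0.3]
grip_width: 1.003
```

arm_command:
  moves:
    - [[0,0.06,0.66,0.73,0],[0,0.06,0.66,0.73,0],[0,0.07,0.66,0.73,0],[0,0.06,0.66,0.73,0],[0,0.07,0.66,0.74,0],[0,0.06,0.66,0.73,0],[0,0.07,0.66,0.73,0],[0,0.06,0.67,0.74,0],[0,0.07,0.67,0.73,0],[0,0.06,0.66,0.73,0],[0,0.07,0.67,0.74,0],[0,0.06,0.66,0.73,0.4]]

```text
clock: 3.0
position: [0.6023, 0.0991, 0.2651]
ee_rot: [0.524, 0.475, -0.524, 0.475]
ft_force: [0.3, 0.5, -0.5]
grip_width: 0.995
```

arm_command:
  moves:
    - [[0,0,0,0,0],[0,0,0,0,0],[0,0,0,0,0]]

```text
clock: 3.25
position: [0.6014, 0.1007, 0.2651]
ee_rot: [0.524, 0.475, -0.524, 0.475]
ft_force: [-0.9, 1.2, -0.1]
grip_width: 0.999
```

Run:
```python
from plan import *
np.set_printoptions(precision=4,suppress=True)
i=manip.camera_info("wrist");im=manip.camera("wrist");save("w1.png",im)
o=manip.get_obs();print(o["clock"],o["position"],Ro.from_quat(o["ee_rot"]).as_matrix())
print(i["vfov"],i["cx"],i["cy"],np.array(i["pose"]))
for q,z in (("bridge_bar",.142),("bridge",.056),("socket_left",.08),("socket_right",.08)):
    for d in manip.pinpoint(q,"wrist")[:2]: print(q,d["pixel"],d["confidence"],atz("wrist",d["pixel"],z,i))
```

```text
3.3 [0.6012 0.1013 0.2651] [[-0.0003  0.9954 -0.096 ]
 [ 0.0007 -0.096  -0.9954]
 [-1.     -0.0004 -0.0007]]
65.70646984690485 272.0828756606851 211.41049781553252 [[ 0.9953 -0.0934 -0.0253  0.6077]
 [-0.0967 -0.9588 -0.2671  0.1682]
 [ 0.0007  0.2683 -0.9633  0.3343]
 [ 0.      0.      0.      1.    ]]
bridge_bar [237.9, 267.4] 0.74 [0.5981 0.0979 0.142 ]
bridge [201.1, 270.3] 0.58 [0.5998 0.1006 0.056 ]
socket_left [137.1, 272.1] 0.94 [0.6069 0.1573 0.08  ]
socket_left [233.4, 271.2] 0.43 [0.5985 0.0789 0.08  ]
socket_right [138.9, 270.9] 0.27 [0.6058 0.156  0.08  ]
```

View pics/w1.png

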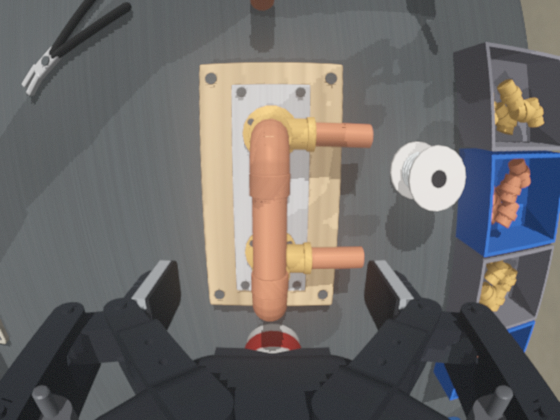

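The wrist view shows the copper bar running vertically at col ~270 (rows 120–320), centred between the fingers at cols ~160 and 380. The left brass elbow is at (135, 270), with tails to the right (+x). The yaw matches. I'll descend and grip.

arm_command:
  moves:
    - [[0,0.5,0,0.05,0],[0,0.6,0,0,0],[0,0.6,0,0,0],[0,0.6,0,0,0],[0,0.42,0,0,0],[0,0,0,0,0],[0,0,0,0,0]]

```text
clock: 4.08
position: [0.6012, 0.0989, 0.1966]
ee_rot: [-0.523, -0.475, 0.524, -0.475]
ft_force: [0.6, -0.2, 0.4]
grip_width: 1.001
```

arm_command:
  moves:
    - [[1,0,0,0,0],[1,0,0,0,0],[1,0,0,0,0],[1,0,0,0,0],[1,0,0,0,0],[1,0,0,0,0],[1,0,0,0,0],[1,0,0,0,0]]
  force: 80

```text
clock: 4.75
position: [0.6012, 0.099, 0.1977]
ee_rot: [-0.524, -0.475, 0.524, -0.475]
ft_force: [-4.4, -0.0, 6.1]
grip_width: 0.227
```

Run:
```python
from plan import *
np.set_printoptions(precision=4,suppress=True)
im=manip.camera("wrist");save("w2.png",im)
a=manip.camera("scene")[190:330,190:360];save("s2.png",cv2.resize(a,None,fx=4,fy=4))
o=manip.get_obs();print(o["clock"],o["position"],o["ft_force"],o["torque"],o["grip_width"])
```

```text
4.85 [0.6012 0.0989 0.1977] [-4.2923 -0.4233  5.6077] [-0.0384  0.8752 -0.0416] 0.2295576832158261
```

View pics/w2.png

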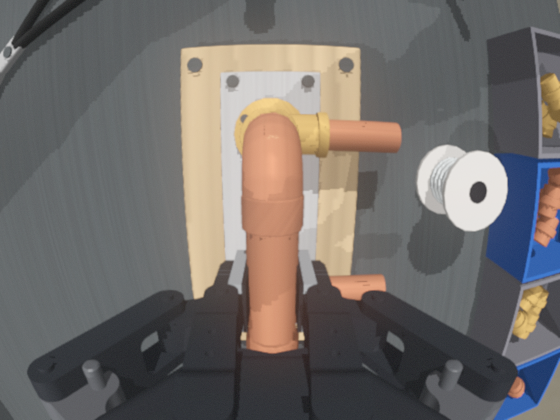

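View pics/s2.png

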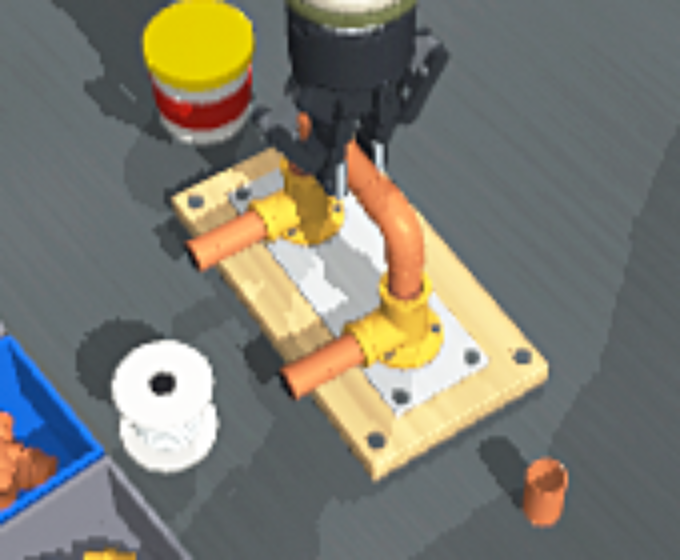

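The wrist view shows the bare tube between the pads at col 272, rows 250–350, with the elbow fitting edge at row ~235. The scene view shows the bridge still home. For the first tip, left end up, I'll pivot on the right end: +6 mm along tool z and +4.2 mm up.

arm_command:
  moves:
    - [[1,-0.04,0,0.06,0],[1,-0.04,0,0.06,0],[1,-0.05,0,0.06,0],[1,-0.04,0,0.06,0],[1,0,0,0,0],[1,0,0,0,0]]

```text
clock: 5.35
position: [0.6001, 0.0961, 0.1998]
ee_rot: [0.523, 0.477, -0.523, 0.475]
ft_force: [2.1, 9.5, -13.1]
grip_width: 0.23
```

```bash
cat > look.py <<'E'
from plan import *
import sys
np.set_printoptions(precision=4,suppress=True)
n=sys.argv[1]
s=manip.camera("scene");np.save("s_%s.npy"%n,s)
a=s[190:330,190:360];save("s%s.png"%n,cv2.resize(a,None,fx=4,fy=4))
w=manip.camera("wrist");save("w%s.png"%n,w)
o=manip.get_obs();print(o["clock"],o["position"],o["ft_force"],o["torque"],o["grip_width"])
E
python3 look.py 3
```

```text
5.45 [0.6001 0.0961 0.1998] [  1.6081   9.9222 -13.8167] [ 2.3608 -0.7729 -0.1392] 0.23067140819134807
```

View pics/s3.png

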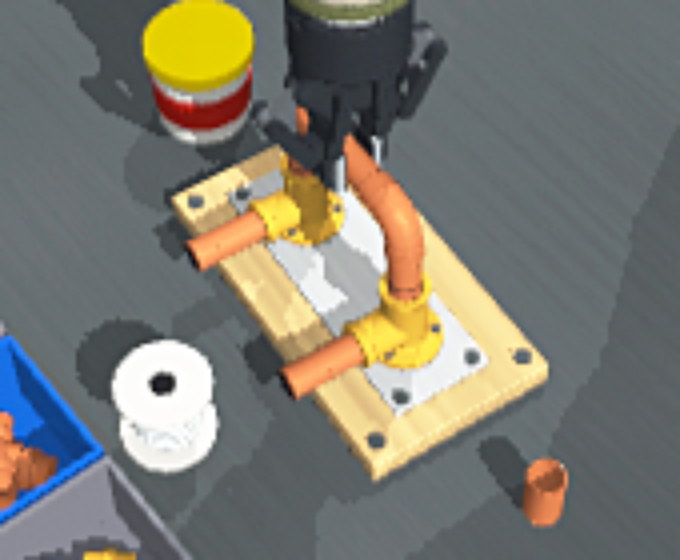

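View pics/w3.png

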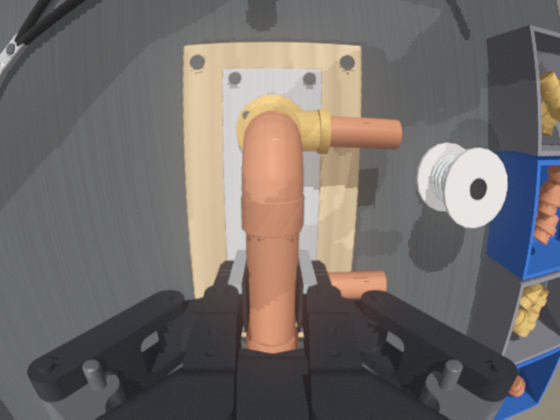

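arm_command:
  moves:
    - [[1,-0.03,0,0.06,0],[1,-0.03,0,0.06,0],[1,-0.04,0,0.05,0],[1,0,0,0,0],[1,0,0,0,0]]

```text
clock: 5.87
position: [0.5995, 0.0927, 0.2021]
ee_rot: [0.524, 0.477, -0.523, 0.474]
ft_force: [2.5, 13.3, -14.3]
grip_width: 0.231
```

```bash
cat >> look.py <<'E'
R=Ro.from_quat(o["ee_rot"]).as_matrix(); print("tool x",R[:,0],"tilt deg along bridge y", np.degrees(np.arcsin(R[2,2])))
E
python3 look.py 4
```

```text
5.9667 [0.5996 0.0927 0.2021] [  1.6433  13.5349 -13.3614] [ 2.8872 -0.7126 -0.639 ] 0.23199642757300684
tool x [-0.0022  0.0042 -1.    ] tilt deg along bridge y -0.2281385821375822
```

View pics/s4.png

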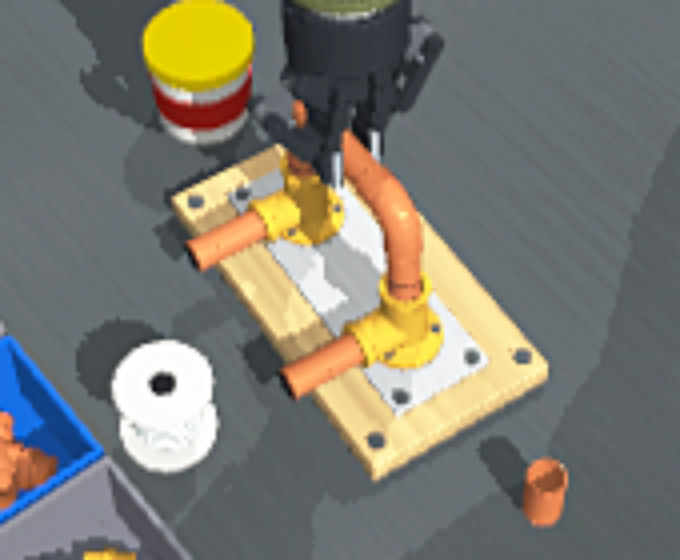

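Run:
```python
from h import *
L=[cv2.resize(np.load("s_%s.npy"%k)[225:280,275:310],None,fx=10,fy=10,interpolation=cv2.INTER_CUBIC) for k in "34"]
L[:0]=[cv2.resize(cv2.cvtColor(cv2.imread("pics/scene0.png"),cv2.COLOR_BGR2RGB)[225:280,275:310],None,fx=10,fy=10,interpolation=cv2.INTER_CUBIC)]
save("cmp4.png",cv2.resize(np.hstack(L),None,fx=.75,fy=.75))
```

```text
(no output)
```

View pics/cmp4.png

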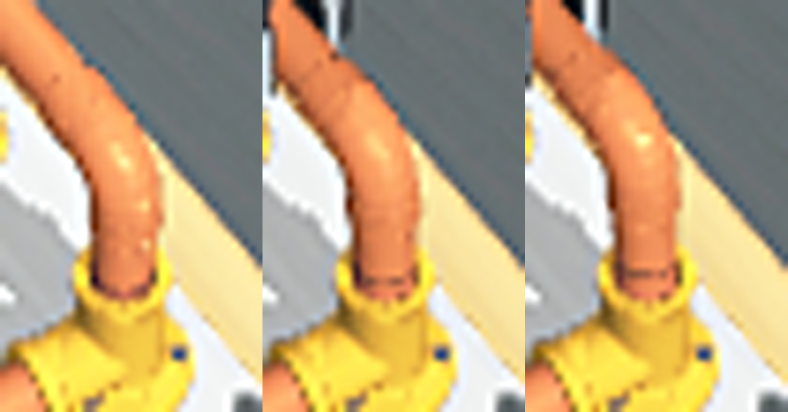

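The black mark on the left leg has climbed about 2.8 px, so the left end is about 8 mm up. The TCP moved 6.2 mm sideways and 4.4 mm up, which gives a tip of about 4°. Next I'll tip the other way.

arm_command:
  moves:
    - [[1,0,0,-0.1,0],[1,0,0,-0.1,0],[1,0,0,-0.1,0],[1,0,0,-0.1,0],[1,0,0,-0.1,0],[1,0,0,-0.1,0],[1,-0.01,0,-0.1,0],[1,-0.01,0,-0.1,0],[1,0,0,0,0],[1,0,0,0,0],[1,0,0,0,0]]

```text
clock: 6.88
position: [0.6015, 0.1002, 0.2037]
ee_rot: [-0.522, -0.472, 0.529, -0.474]
ft_force: [-7.9, -23.2, -1.0]
grip_width: 0.23
```

```bash
python3 look.py 5
cat > cmp.py <<'E'
from h import *
import sys
L=[cv2.resize(np.load("s_%s.npy"%k)[205:280,255:310],None,fx=7,fy=7,interpolation=cv2.INTER_CUBIC) for k in sys.argv[1:]]
save("cmp%s.png"%sys.argv[-1],np.hstack(L))
E
python3 cmp.py 4 5
```

```text
6.9833 [0.6015 0.1002 0.2038] [ -7.0811 -21.5381   0.0833] [-4.8409  1.8148 -0.2657] 0.2281377995449247
tool x [-0.0044 -0.0094 -0.9999] tilt deg along bridge y 0.5635184715850106
```

View pics/cmp5.png

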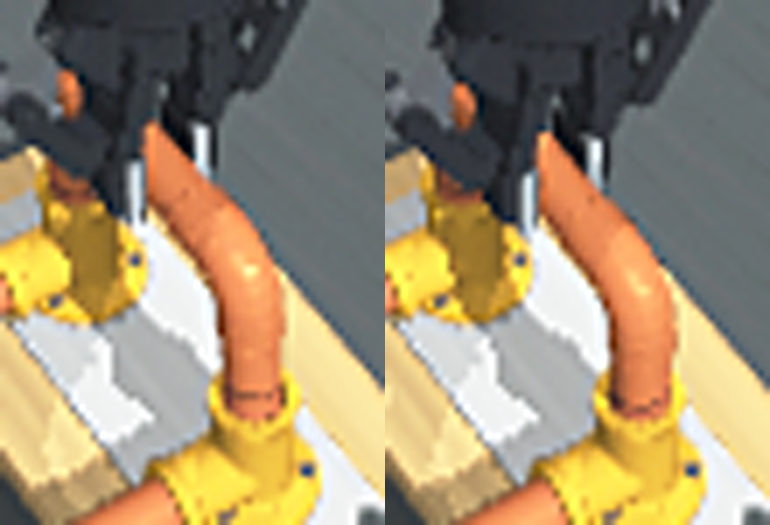

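arm_command:
  moves:
    - [[1,-0.03,0,-0.08,0],[1,-0.03,0,-0.08,0],[1,-0.03,0,-0.08,0],[1,-0.03,0,-0.08,0],[1,0,0,0,0],[1,0,0,0,0]]

```text
clock: 7.48
position: [0.6028, 0.1117, 0.2068]
ee_rot: [-0.522, -0.473, 0.527, -0.475]
ft_force: [-5.2, -13.1, -4.7]
grip_width: 0.23
```

```bash
python3 look.py 6; python3 cmp.py 5 6
```

```text
7.5833 [0.6028 0.1117 0.2068] [ -3.9693 -13.8044  -3.8983] [-2.5835  0.7807  0.7846] 0.2319372250470041
tool x [-0.0024 -0.006  -1.    ] tilt deg along bridge y 0.35440575850288686
```

View pics/cmp6.png

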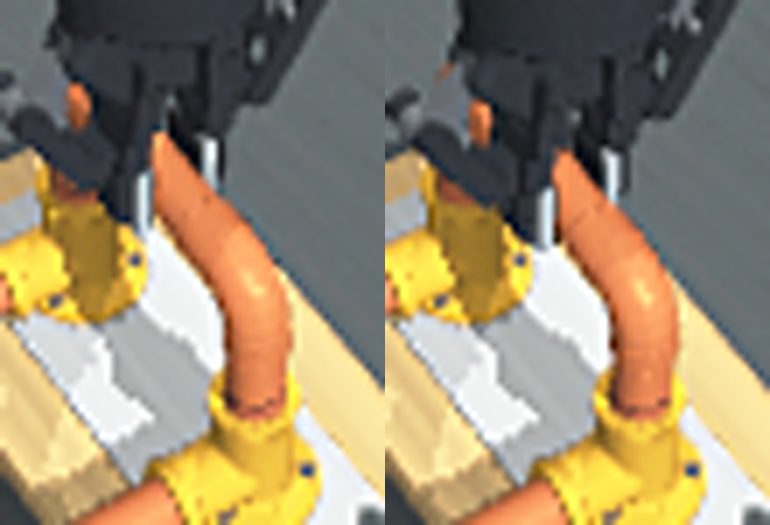

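Run:
```python
import cv2,numpy as np
L=[cv2.resize(cv2.imread("pics/w%s.png"%k)[90:370,230:330],None,fx=1.9,fy=2) for k in "2456"]
cv2.imwrite("pics/wc.png",np.hstack(L))
```

```text
(no output)
```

View pics/wc.png

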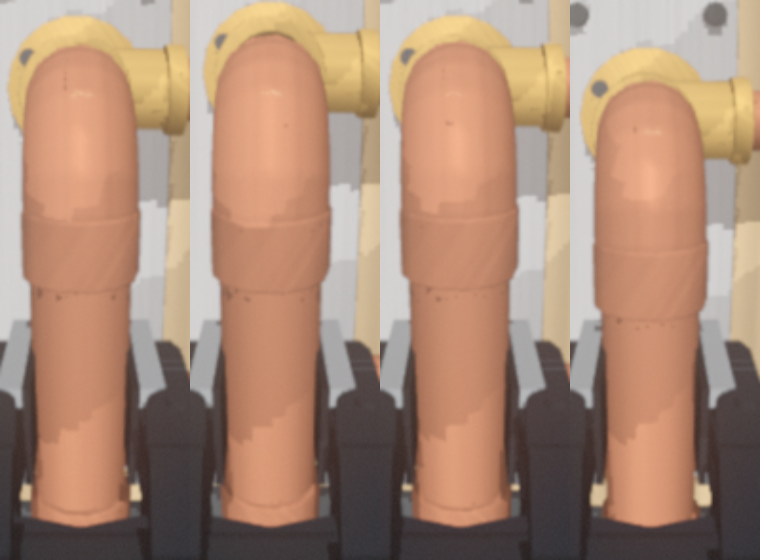

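The wrist crops show the tube slid about 5 mm through the pads (fitting edge row 290→318). The remaining sideways motion (~7.4 mm) and the 9 mm rise still give a tip of about 4.8°, right end up. I'll grip harder and rock back.

arm_command:
  moves:
    - [[1,0,0,0,0],[1,0,0,0.1,0],[1,0,0,0.1,0],[1,0,0,0.1,0],[1,-0.02,0,0.1,0],[1,-0.02,0,0.1,0],[1,-0.02,0,0.1,0],[1,-0.02,0,0.1,0],[1,0,0,0.1,0],[1,0,0,0,0],[1,0,0,0,0]]
  force: 110

```text
clock: 8.5
position: [0.6016, 0.1042, 0.2105]
ee_rot: [0.525, 0.479, -0.519, 0.475]
ft_force: [1.8, 20.8, -5.0]
grip_width: 0.219
```

```bash
python3 look.py 7
cat > cmp.py <<'E'
from h import *
import sys
a,b=sys.argv[1:3]
L=[cv2.resize(np.load("s_%s.npy"%k)[205:280,255:310],None,fx=4,fy=4,interpolation=cv2.INTER_CUBIC) for k in (a,b)]
W=[cv2.resize(cv2.imread("pics/w%s.png"%k)[90:370,230:330,::-1],None,fx=1.5,fy=300/280) for k in (a,b)]
save("cmp%s.png"%b,np.hstack(L+W))
E
python3 cmp.py 6 7
```

```text
8.6 [0.6016 0.1043 0.2105] [ 0.7433 20.6838 -4.5144] [ 4.9982 -0.3822  0.3633] 0.21853598293533244
tool x [ 0.0028  0.0093 -1.    ] tilt deg along bridge y -0.548159366846215
```

View pics/cmp7.png

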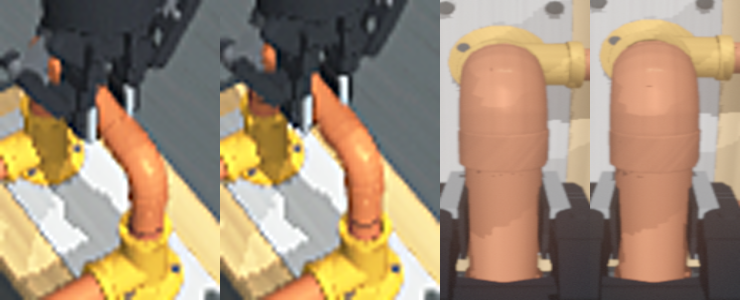

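arm_command:
  moves:
    - [[1,0,0,0.08,0],[1,0,0,0.08,0],[1,0,0,0.08,0],[1,0,0,0.08,0],[1,0,0,0,0],[1,0,0,0,0]]

```text
clock: 9.1
position: [0.601, 0.0898, 0.2109]
ee_rot: [0.524, 0.475, -0.523, 0.476]
ft_force: [-3.8, -3.3, 4.7]
grip_width: 0.221
```

```bash
python3 look.py 8; python3 cmp.py 7 8
```

```text
9.2 [0.6009 0.0885 0.2104] [-1.8063 -1.8838  4.9154] [-0.1108  0.5279  0.7601] 0.22231009893432485
tool x [ 0.0014  0.0005 -1.    ] tilt deg along bridge y -0.03620200484271681
```

View pics/cmp8.png

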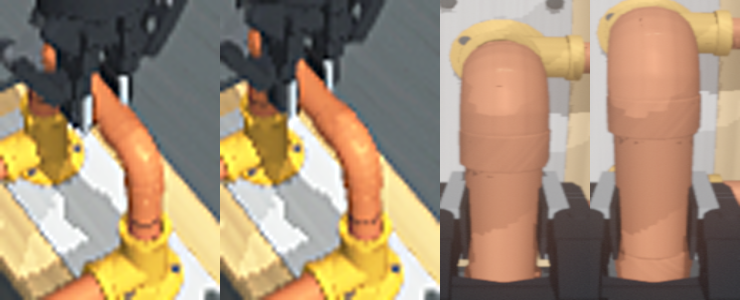

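The crops show the tube slid back about 12 mm through the pads (fitting edge up to row 135). The bridge is tipped about 2–3° left end up, with both ends still in. I'll pivot on the left leg, lifting as well as pushing, so the pads are loaded less.

arm_command:
  moves:
    - [[1,-0.04,0,-0.07,0],[1,-0.04,0,-0.07,0],[1,-0.04,0,-0.07,0],[1,-0.03,0,-0.07,0],[1,-0.03,0,-0.07,0],[1,-0.03,0,-0.07,0],[1,-0.03,0,-0.07,0],[1,0,0,0,0],[1,0,0,0,0]]
  force: 90

```text
clock: 9.95
position: [0.6018, 0.1017, 0.2157]
ee_rot: [0.524, 0.475, -0.523, 0.475]
ft_force: [-4.0, -3.3, 2.1]
grip_width: 0.22
```

```bash
python3 look.py 9; python3 cmp.py 8 9
```

```text
10.05 [0.6018 0.1015 0.2158] [-3.5672  0.6733  2.2262] [ 0.2862  0.679  -0.9707] 0.22093797027234335
tool x [ 0.0007  0.0011 -1.    ] tilt deg along bridge y -0.06553681326690124
```

View pics/cmp9.png

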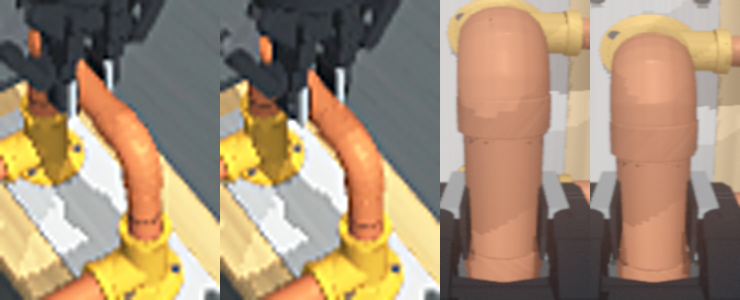

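Run:
```python
from h import *
a=np.load("s_9.npy")[195:285,235:325];save("s9z.png",cv2.resize(a,None,fx=6.6,fy=6.6,interpolation=cv2.INTER_CUBIC))
```

```text
(no output)
```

View pics/s9z.png

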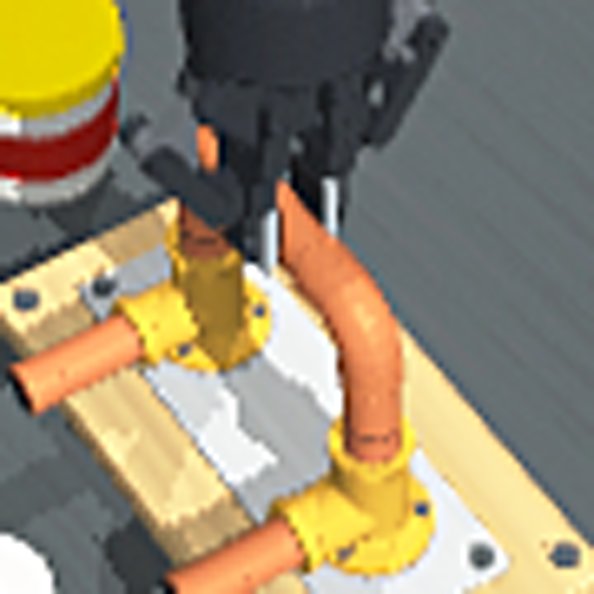

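View pics/w9.png

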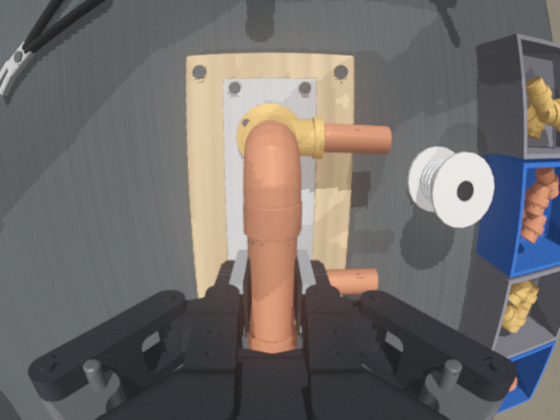

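```bash
cat > mk.py <<'E'
from h import *
I=manip.camera_info("scene"); y=np.array([.096,.995]); x=np.array([.995,-.096])
def ringrow(side,h,c=(.6005,.099)):
    ctr=np.array(c)+side*.06*y
    P=[proj("scene",[*(ctr+.011*(np.cos(t)*x+np.sin(t)*y)),.082+h],I) for t in np.linspace(0,6.28,60)]
    P=np.array(P); return P[:,0].max(),P[:,1].mean()
def mouth(side,c=(.6005,.099)):
    ctr=np.array(c)+side*.06*y
    P=np.array([proj("scene",[*(ctr+.017*(np.cos(t)*x+np.sin(t)*y)),.08],I) for t in np.linspace(0,6.28,60)]); return P.max(0),P.min(0)
if __name__=="__main__":
    for s in(1,-1):
        print(s,"mouth",mouth(s));
        for h in (0,.004,.008,.012,.016,.020,.024): print(h,ringrow(s,h))
E
python3 mk.py
```

```text
1 mouth (array([265.97347433, 297.37540842]), array([255.1007701 , 284.15800927]))
0 (np.float64(263.5761329714667), np.float64(290.7219800040759))
0.004 (np.float64(262.67477636377663), np.float64(290.7567829493295))
0.008 (np.float64(261.76882150690017), np.float64(290.791762372934))
0.012 (np.float64(260.8582331240681), np.float64(290.8269196206532))
0.016 (np.float64(259.94297557673826), np.float64(290.862256051969))
0.02 (np.float64(259.0230128599466), np.float64(290.8977730402568))
0.024 (np.float64(258.09830859758495), np.float64(290.9334719729637))
-1 mouth (array([235.0368553 , 271.95730772]), array([225.28554682, 259.44761444]))
0 (np.float64(232.829054388761), np.float64(265.6326624260634))
0.004 (np.float64(231.9021817536689), np.float64(265.6055492383259))
0.008 (np.float64(230.97083575365502), np.float64(265.5783059413133))
0.012 (np.float64(230.03498392568287), np.float64(265.55093159621555))
0.016 (np.float64(229.0945934918437), np.float64(265.5234252551684))
0.02 (np.float64(228.14963135552966), np.float64(265.4957859611444))
0.024 (np.float64(227.20006409755064), np.float64(265.46801274784167))
```

Run:
```python
from h import *
L=[]
s0=cv2.cvtColor(cv2.imread("pics/scene0.png"),cv2.COLOR_BGR2RGB)
for k in ["0","3","4","5","6","7","8","9"]:
    a=s0 if k=="0" else np.load("s_%s.npy"%k)
    l=a[250:270,282:300];r=a[219:239,257:275]
    L.append(np.vstack([cv2.resize(z,None,fx=5.5,fy=11,interpolation=cv2.INTER_NEAREST) for z in(l,r)]))
    g=a.astype(int).sum(2)
    print(k,"L",g[254:268,290:293].mean(1).astype(int),"R",g[222:238,264:267].mean(1).astype(int))
save("marks.png",np.hstack(L))
```

```text
0 L [470 459 453 459 463 462 460 461 470 422 367 491 529 544] R [278 265 294 303 304 298 298 300 299 302 286 206 374 407 374 327]
3 L [458 456 460 461 460 461 464 473 364 444 458 493 514 532] R [271 193 144 155 177 173 175 169 186 227 211 259 323 342 324 318]
4 L [469 490 474 469 471 473 482 351 448 474 462 492 516 532] R [161 150 157 173 177 173 167 174 242 305 233 271 315 386 368 324]
5 L [475 440 443 453 444 442 443 449 457 321 409 502 519 533] R [266 205 156 157 174 174 173 168 184 219 199 270 323 338 322 319]
6 L [442 455 424 422 436 426 426 427 439 335 401 501 518 531] R [321 301 280 238 186 169 173 171 154 213 258 278 321 344 322 320]
7 L [450 479 461 451 456 460 472 315 430 461 449 491 516 533] R [254 168 167 173 176 170 176 207 189 281 291 284 319 338 323 319]
8 L [484 471 465 468 468 477 371 446 466 462 452 490 514 532] R [158 169 175 174 165 187 258 285 251 251 285 287 321 339 323 320]
9 L [461 466 461 458 458 461 470 339 431 460 443 499 518 533] R [162 175 176 173 169 181 233 286 304 214 269 287 319 338 324 320]
```

View pics/marks.png

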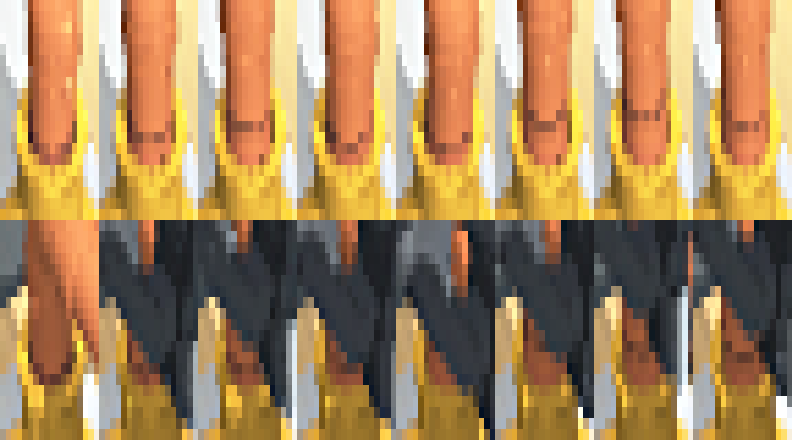

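```bash
cat > fit.py <<'E'
from plan import *
from scipy.optimize import least_squares
import sys
def camT():
    i=manip.camera_info("wrist");o=manip.get_obs()
    R=Ro.from_quat(o["ee_rot"]).as_matrix();P=np.array(i["pose"])
    return i,R.T@P[:3,:3],R.T@(P[:3,3]-np.array(o["position"]))
I,RC,TC=camT();f=210/np.tan(np.radians(I["vfov"])/2)
def rayT(r,c):
    x=c-I["cx"];y=r-I["cy"];h=np.hypot(x,y);a=h/f
    return RC@np.array([x/h*np.sin(a),y/h*np.sin(a),np.cos(a)])
def pix(p):
    q=RC.T@(np.array(p)-TC);h=np.hypot(q[0],q[1]);a=np.arctan2(h,q[2]);return np.array([I["cy"]+f*a*q[1]/h,I["cx"]+f*a*q[0]/h])
def run(k,dbg=False):
    im=cv2.imread("pics/w%s.png"%k)
    b,g,r=[im[:,:,j].astype(float) for j in range(3)]
    sc=r-b; # copper: large, edges at half
    data=[];ws=[]
    for row in range(100,345):
        s=sc[row,225:320]; m=s>45
        # run containing col 272
        c=272-225
        if not m[c]: continue
        l=c
        while l>0 and m[l-1]: l-=1
        rr=c
        while rr<94 and m[rr+1]: rr+=1
        if l<3 or rr>91: continue
        L=225+l-(s[l]-45)/(s[l]-s[l-1]);Rr=225+rr+(s[rr]-45)/(s[rr]-s[rr+1])
        data.append((row,L,Rr)); ws.append(Rr-L)
    data=np.array(data);w=data[:,2]-data[:,1]
    # fitting edge: biggest drop of width
    rows=data[:,0]; best=max(range(8,len(w)-8),key=lambda j:(w[j-7:j-1].mean()-w[j+1:j+7].mean()) if 180<rows[j]<290 else -9)
    e=rows[best]
    bare=data[(rows>e+4)&(rows<e+70)]
    def res(q):
        # axis: point (a, b, 0)+t*(u,v,1) in tool frame (x,y,z)
        p0=np.array([q[0],q[1],0]);d=np.array([q[2],q[3],1]);d/=np.linalg.norm(d)
        out=[]
        for row,L,Rr in bare:
            for c in (L,Rr):
                v=rayT(row,c);n=np.cross(v,d);n/=np.linalg.norm(n)
                out.append(abs((p0-TC)@n)-.011)
        return np.array(out)*1e3
    s=least_squares(res,[.054,0,0,0],loss="soft_l1")
    q=s.x
    # position of fitting edge along bar: top surface
    from scipy.optimize import brentq
    h=lambda t: pix([q[0]+q[2]*t-.0117,q[1]+q[3]*t,t])[0]-e
    t=brentq(h,-.08,.03)
    print(k,"bar depth below TCP mm %.1f at t=0; jaw off %.1f; tilt(left up +) %.2f deg; yaw %.2f; edge row %d; bar centre along tool z mm %.1f; rms %.2f"%(q[0]*1e3,q[1]*1e3,np.degrees(np.arctan(q[2])),np.degrees(np.arctan(q[3])),e,(t+.026)*1e3,np.sqrt(np.mean(res(q)**2))))
if __name__=="__main__":
    for k in sys.argv[1:]: run(k)
E
python3 fit.py 2 3 4 5 6 7 8 9
```

```text
2 bar depth below TCP mm 63.0 at t=0; jaw off -0.1; tilt(left up +) 7.68 deg; yaw 0.19; edge row 230; bar centre along tool z mm -1.9; rms 0.14
3 bar depth below TCP mm 63.5 at t=0; jaw off -0.1; tilt(left up +) 10.86 deg; yaw -0.04; edge row 231; bar centre along tool z mm -1.9; rms 0.14
4 bar depth below TCP mm 63.9 at t=0; jaw off -0.1; tilt(left up +) 10.55 deg; yaw 0.08; edge row 229; bar centre along tool z mm -2.6; rms 0.13
5 bar depth below TCP mm 63.9 at t=0; jaw off -0.1; tilt(left up +) 8.83 deg; yaw 0.58; edge row 228; bar centre along tool z mm -2.7; rms 0.13
6 bar depth below TCP mm 64.3 at t=0; jaw off -0.1; tilt(left up +) 3.26 deg; yaw 0.07; edge row 244; bar centre along tool z mm 5.3; rms 0.18
7 bar depth below TCP mm 66.3 at t=0; jaw off -0.1; tilt(left up +) 13.97 deg; yaw -0.14; edge row 244; bar centre along tool z mm 4.4; rms 0.19
8 bar depth below TCP mm 67.5 at t=0; jaw off -0.1; tilt(left up +) 15.56 deg; yaw 0.27; edge row 214; bar centre along tool z mm -8.6; rms 0.39
9 bar depth below TCP mm 73.8 at t=0; jaw off -0.1; tilt(left up +) 13.55 deg; yaw 0.12; edge row 235; bar centre along tool z mm 3.4; rms 0.19
```

The wrist and scene measurements show the tube slipped about 10 mm down in the pads. The left end is about 10 mm up and the right about 5 mm, both still in. The legs hold their height by themselves, so I'll open, go down and regrip centrally.

arm_command:
  moves:
    - [[0.4,0,0,0,0],[0.4,0,0,0,0],[0.4,0,0,0,0],[0.4,0,0,0,0],[0.4,0.2,0,0.1,0],[0.4,0.2,0,0.1,0],[0.4,0.18,0,0,0],[0.4,0,0,0,0],[0.4,0,0,0,0]]
  force: 120

```text
clock: 10.8
position: [0.601, 0.0957, 0.2004]
ee_rot: [-0.524, -0.475, 0.524, -0.475]
ft_force: [0.7, 0.4, 0.0]
grip_width: 0.601
```

```bash
python3 look.py 10; python3 fit.py 10; python3 cmp.py 9 10
```

```text
10.9 [0.6013 0.0959 0.2009] [-0.3576 -0.2423  0.1432] [-0.0131 -0.0013  0.0076] 0.602486451423653
tool x [ 0.0001  0.0001 -1.    ] tilt deg along bridge y -0.005707241015726774
10 bar depth below TCP mm 48.2 at t=0; jaw off -0.4; tilt(left up +) -10.87 deg; yaw -0.46; edge row 234; bar centre along tool z mm -2.3; rms 0.41
```

View pics/cmp10.png

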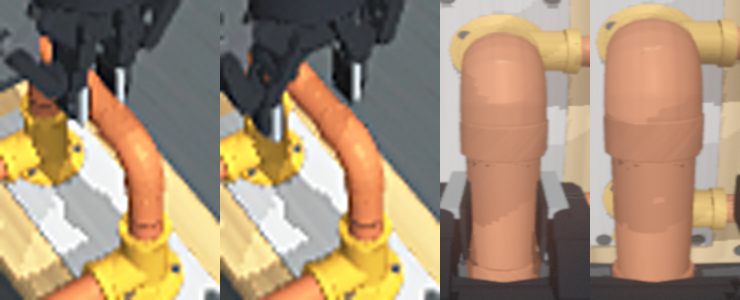

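View pics/w10.png

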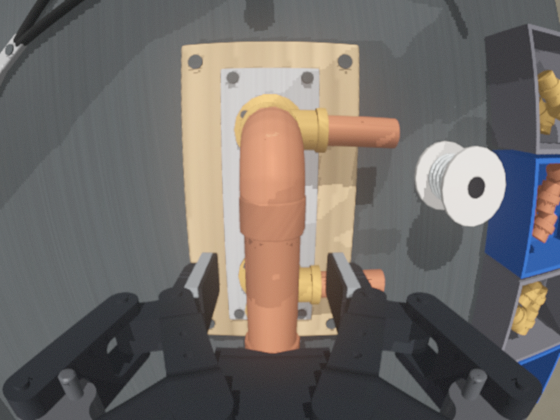

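arm_command:
  moves:
    - [[1,0,0,0,0],[1,0,0,0,0],[1,0,0,0,0],[1,0,0,0,0],[1,0,0,0,0],[1,0,0,0,0]]
  force: 120

```text
clock: 11.4
position: [0.6013, 0.096, 0.2014]
ee_rot: [0.524, 0.475, -0.524, 0.475]
ft_force: [-3.1, 0.7, 6.1]
grip_width: 0.225
```

```bash
python3 look.py 11; python3 fit.py 2 11
cat > marks.py <<'E'
from h import *
import sys
for k in sys.argv[1:]:
    g=np.load("s_%s.npy"%k).astype(int).sum(2)
    print(k,"L254",g[252:268,290:293].mean(1).astype(int),"R222",g[222:238,264:267].mean(1).astype(int),g[222:238,267:269].mean(1).astype(int))
    a=np.load("s_%s.npy"%k)[205:280,255:310]
save("mk%s.png"%k,cv2.resize(a,None,fx=7,fy=7,interpolation=cv2.INTER_CUBIC))
E
python3 marks.py 10 11
```

```text
11.5 [0.6013 0.096  0.2013] [-2.1906 -0.494   5.3248] [-0.0154  0.4452 -0.0082] 0.22255396092756863
tool x [ 0.0004  0.0004 -1.    ] tilt deg along bridge y -0.02583574117396507
2 bar depth below TCP mm 63.0 at t=0; jaw off -0.1; tilt(left up +) 7.68 deg; yaw 0.19; edge row 230; bar centre along tool z mm -1.9; rms 0.14
11 bar depth below TCP mm 57.7 at t=0; jaw off -0.1; tilt(left up +) 14.52 deg; yaw 0.18; edge row 233; bar centre along tool z mm -4.0; rms 0.15
10 L254 [461 456 462 447 456 458 459 462 474 312 427 459 442 501 519 533] R222 [114 113 156 130 139 153 157 157 142 129 134 131 126 129 117 140] [135 125 144 131 143 158 169 170 163 141 313 336 315 301 309 303]
11 L254 [471 458 458 467 461 457 460 460 470 337 436 457 442 500 519 533] R222 [242 177 149 161 170 176 173 173 176 181 277 291 323 336 322 317] [107 156 165 162 157 172 177 170 174 169 179 239 337 348 300 308]
```

View pics/mk11.png

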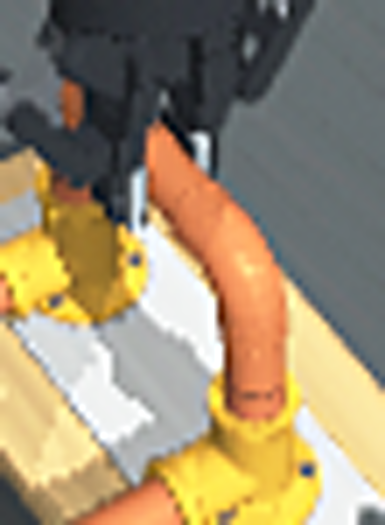

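arm_command:
  moves:
    - [[1,-0.02,0,-0.05,0],[1,-0.03,0,-0.05,0],[1,-0.03,0,-0.05,0],[1,-0.03,0,-0.05,0],[1,-0.03,0,-0.05,0],[1,-0.03,0,-0.05,0],[1,-0.03,0,-0.05,0],[1,-0.03,0,-0.05,0],[1,0,0,0,0]]

```text
clock: 12.25
position: [0.6013, 0.1, 0.204]
ee_rot: [-0.522, -0.473, 0.528, -0.475]
ft_force: [1.3, -16.6, -12.1]
grip_width: 0.225
```

```bash
python3 look.py 12; python3 fit.py 11 12; python3 marks.py 12; python3 cmp.py 11 12
```

```text
12.35 [0.6013 0.1    0.204 ] [  0.7793 -15.6474 -11.0453] [-3.6307 -0.3419  0.1644] 0.22336698746900638
tool x [-0.0041 -0.008  -1.    ] tilt deg along bridge y 0.4805077261384294
11 bar depth below TCP mm 57.7 at t=0; jaw off -0.1; tilt(left up +) 14.52 deg; yaw 0.18; edge row 233; bar centre along tool z mm -4.0; rms 0.15
12 bar depth below TCP mm 58.5 at t=0; jaw off -0.1; tilt(left up +) 14.13 deg; yaw 0.43; edge row 232; bar centre along tool z mm -4.0; rms 0.17
12 L254 [456 449 439 445 434 439 439 440 451 345 421 444 429 500 519 532] R222 [320 201 151 163 174 173 171 168 168 247 289 283 320 335 323 319] [141 157 163 157 145 159 174 170 163 141 237 282 338 346 293 307]
```

View pics/cmp12.png

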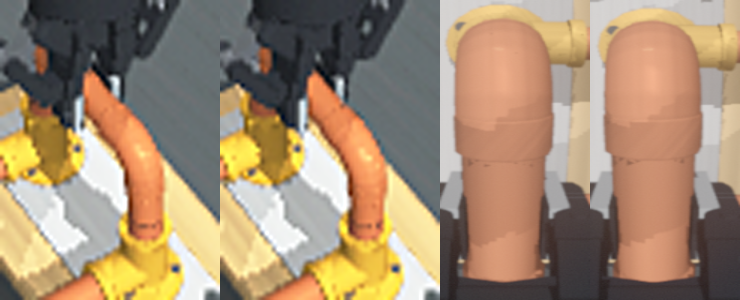

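arm_command:
  moves:
    - [[1,-0.03,0,-0.04,0],[1,-0.03,0,-0.04,0],[1,-0.03,0,-0.04,0],[1,-0.03,0,-0.04,0],[1,-0.02,0,-0.04,0],[1,0,0,0,0]]

```text
clock: 12.85
position: [0.6016, 0.1039, 0.2072]
ee_rot: [-0.521, -0.472, 0.529, -0.475]
ft_force: [0.0, -18.7, -12.9]
grip_width: 0.226
```

```bash
python3 look.py 13; python3 fit.py  13; python3 marks.py 13; python3 cmp.py 12 13
```

```text
12.95 [0.6017 0.1039 0.2072] [  0.7858 -17.9596 -12.0823] [-4.7597 -0.2224  0.255 ] 0.22236592524850649
tool x [-0.0049 -0.0098 -0.9999] tilt deg along bridge y 0.5845593888775118
13 bar depth below TCP mm 58.7 at t=0; jaw off -0.1; tilt(left up +) 11.92 deg; yaw 0.55; edge row 231; bar centre along tool z mm -3.9; rms 0.17
13 L254 [440 440 417 417 444 422 416 421 430 383 365 418 420 497 518 531] R222 [343 244 154 167 175 174 167 169 213 259 284 277 319 338 323 320] [239 194 163 157 155 170 176 174 166 142 226 279 319 346 296 304]
```

View pics/cmp13.png

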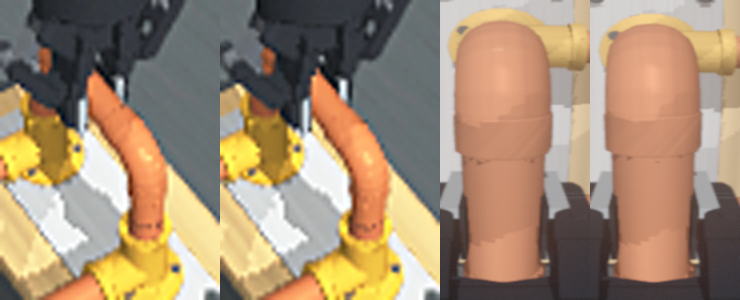

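No slip this time. The TCP went 7.9 mm sideways and 5.9 mm up, and the left mark dropped slightly. That is about 4.5° with the right end up, ends at roughly 8 and 19 mm. Now I'll rock the left end up again.

arm_command:
  moves:
    - [[1,0,0,0.08,0],[1,0,0,0.08,0],[1,0,0,0.08,0],[1,-0.02,0,0.08,0],[1,-0.02,0,0.08,0],[1,-0.03,0,0.08,0],[1,-0.03,0,0.08,0],[1,-0.03,0,0.08,0],[1,-0.03,0,0.08,0],[1,-0.03,0,0.08,0],[1,-0.03,0,0.08,0],[1,0,0,0,0]]

```text
clock: 13.95
position: [0.6009, 0.0911, 0.2176]
ee_rot: [0.525, 0.476, -0.522, 0.475]
ft_force: [-1.0, 9.9, -5.9]
grip_width: 0.223
```

```bash
python3 look.py 14; python3 fit.py  14; python3 marks.py 14; python3 cmp.py 13 14
```

```text
14.05 [0.6009 0.0914 0.2174] [-1.7355  8.6062 -5.3574] [ 2.7863  0.3504 -0.1016] 0.22666859498785885
tool x [ 0.0021  0.0046 -1.    ] tilt deg along bridge y -0.2758835383065182
14 bar depth below TCP mm 59.2 at t=0; jaw off -0.0; tilt(left up +) 19.40 deg; yaw -0.06; edge row 234; bar centre along tool z mm -4.0; rms 0.19
14 L254 [476 476 480 486 359 453 478 472 473 480 471 352 288 484 522 533] R222 [175 175 167 164 249 211 286 304 298 294 293 301 325 337 324 320] [163 180 169 123  92  84 129 226 287 289 282 319 381 363 298 303]
```

View pics/cmp14.png

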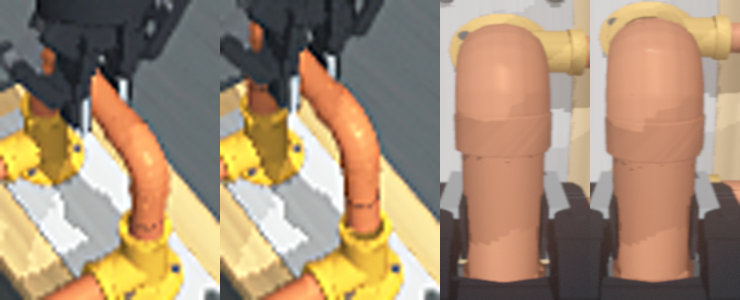

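The left mark jumped to row ~256 and the dark mouth opening shows at row 264. The left end is out or nearly so, and the right is still in by about 5 mm. I'll do a last tip with the right end up.

arm_command:
  moves:
    - [[1,-0.02,0,-0.06,0],[1,-0.03,0,-0.06,0],[1,-0.03,0,-0.06,0],[1,-0.03,0,-0.06,0],[1,-0.04,0,-0.06,0],[1,-0.04,0,-0.06,0],[1,-0.04,0,-0.05,0],[1,-0.04,0,0,0],[1,0,0,0,0]]

```text
clock: 14.8
position: [0.6016, 0.0991, 0.2227]
ee_rot: [0.524, 0.475, -0.524, 0.475]
ft_force: [0.0, 1.2, -1.5]
grip_width: 0.229
```

```bash
python3 look.py 15; python3 fit.py  15; python3 marks.py 15; python3 cmp.py 14 15
```

```text
14.9 [0.6015 0.0989 0.2224] [-0.3206 -0.3339 -2.1564] [-0.0198 -0.0117 -0.0481] 0.2217297655692455
tool x [-0.     -0.0001 -1.    ] tilt deg along bridge y 0.003434422331116572
15 bar depth below TCP mm 59.8 at t=0; jaw off -0.0; tilt(left up +) 15.92 deg; yaw -0.08; edge row 232; bar centre along tool z mm -3.9; rms 0.18
15 L254 [425 441 451 452 460 357 431 455 453 454 462 395 305 480 523 534] R222 [175 174 169 164 215 276 293 287 287 289 307 333 329 336 323 317] [164 174 174 167 173 221 233 281 286 294 307 309 329 341 293 306]
```

View pics/cmp15.png

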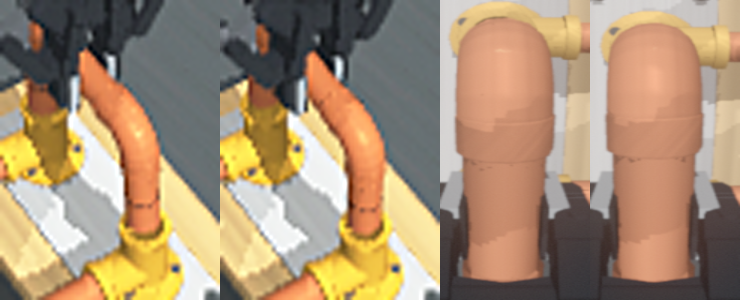

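View pics/mk15.png

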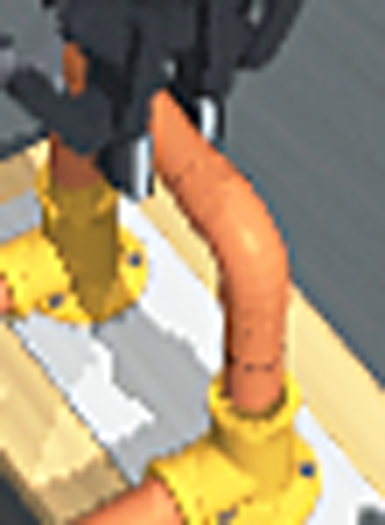

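The force now reads −2.2 N vertical with nothing sideways, which is just the bridge's weight, so both ends are free. I'll lift straight up about 17 mm.

arm_command:
  moves:
    - [[1,-0.08,0,0,0],[1,-0.15,0,0.02,0],[1,-0.15,0,0.02,0],[1,-0.15,0,0.02,0],[1,-0.1,0,0.02,0],[1,-0.05,0,0,0],[1,0,0,0,0],[1,0,0,0,0],[1,0,0,0,0],[1,0,0,0,0]]

```text
clock: 15.73
position: [0.6012, 0.0971, 0.2392]
ee_rot: [-0.524, -0.475, 0.524, -0.475]
ft_force: [-0.6, 0.1, -1.9]
grip_width: 0.225
```

```bash
python3 look.py 16; python3 fit.py  16; python3 marks.py 16
python3 - <<'E'
from h import *
s=manip.camera("top");save("t16.png",cv2.resize(s[110:260,160:330],None,fx=4,fy=4))
E
```

```text
15.8333 [0.6013 0.0971 0.2393] [-0.9983 -0.0922 -1.6884] [ 0.0018  0.0271 -0.0163] 0.21686550161115548
tool x [-0.0002  0.     -1.    ] tilt deg along bridge y 0.0006420167894797571
16 bar depth below TCP mm 58.8 at t=0; jaw off -0.1; tilt(left up +) 13.27 deg; yaw 0.02; edge row 231; bar centre along tool z mm -4.1; rms 0.17
16 L254 [387 389 448 459 455 451 451 475 483 396 331 314 298 483 521 534] R222 [276 295 294 289 280 308 308 308 310 311 310 329 333 336 323 320] [186 186 218 260 353 444 394 357 370 317 302 326 384 360 301 302]
```

View pics/s16.png

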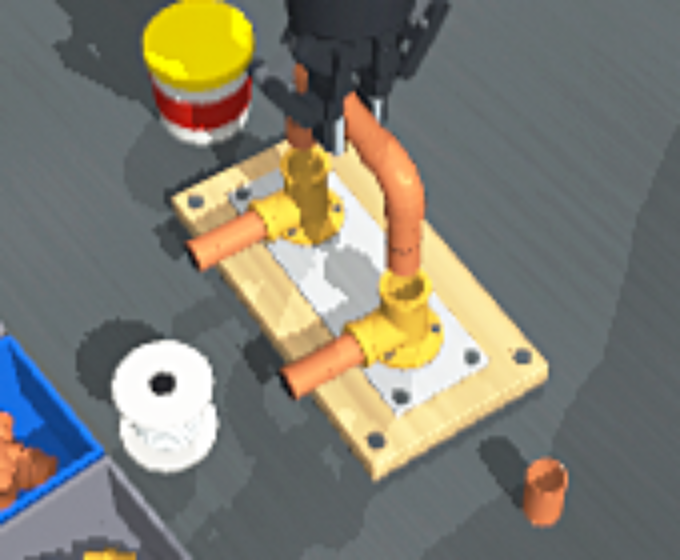

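View pics/w16.png

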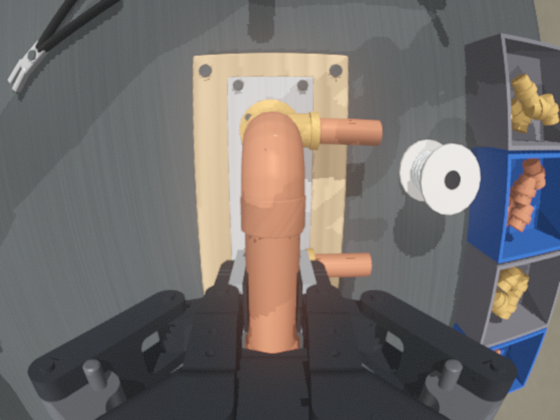

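Run:
```python
from mk import *
for s in (1,-1):
    for ez in (.09,.095,.1,.105,.11,.115): 
        print(s,ez,"mark %.1f end %.1f"%(ringrow(s,ez-.056)[0],ringrow(s,ez-.082)[0]))
a=np.load("s_16.npy")
u=[cv2.resize(q,None,fx=12,fy=12,interpolation=cv2.INTER_CUBIC) for q in (a[240:270,278:303],a[215:245,255:280])]
save("ends.png",np.hstack(u))
```

```text
1 0.09 mark 255.8 end 261.8
1 0.095 mark 254.6 end 260.6
1 0.1 mark 253.4 end 259.5
1 0.105 mark 252.2 end 258.3
1 0.11 mark 251.0 end 257.2
1 0.115 mark 249.8 end 256.0
-1 0.09 mark 224.8 end 231.0
-1 0.095 mark 223.6 end 229.8
-1 0.1 mark 222.4 end 228.6
-1 0.105 mark 221.2 end 227.4
-1 0.11 mark 219.9 end 226.2
-1 0.115 mark 218.7 end 225.0
```

View pics/ends.png

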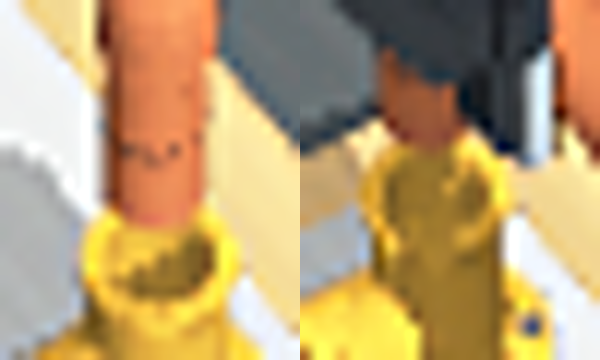

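The crop shows the left end's lower rim at row ~258.8 and the right's at row ~227.1, so the ends are about 22 and 25 mm above the mouths and nearly level. Both mouths are open and the spool, tub and coupling haven't moved. I'll hand in.

Run:
```python
from h import *
print(manip.hand_in()); print(manip.get_obs()["clock"])
```

```text
the job is handed in; nothing more can be done
None
the job is handed in; nothing more can be done
```

The bridge is out of both sockets and still held, nearly level, straight above them. I handed in at about 16 s; no verdict was reported.

I gripped the bar and rocked it left, right, left, then right, left and right again, working it up each time until both ends came free. Then I lifted it about 17 mm.

**Last checks:**
- **Ends:** the left end is about 22 mm above its mouth and the right about 25 mm, so it is level within about 2°.
- **Free of the sockets:** the wrist carries only the bridge's weight, about 2 N, with no sideways load, and both mouths show open.
- **Position:** sideways it should be within a few mm of its sockets.
- **Other things:** the tub, spool and coupling show no movement in the last close-ups. I did not re-measure the tee, cutter, brush and pliers, but the arm did not come near them.

**What went wrong or disagreed:**
- **Slips in the fingers:** the tube slipped several times on the early rocks, about 5–12 mm along its length and about 10 mm down. On the fourth tip the bridge mostly slid and did not tip. I let go once with the bridge still seated in its sockets, regripped at 120 N and had almost no slip after that.
- **Tilt readings:** the tilt fit from the wrist camera was off by several degrees. I judged the tips from the depth mark and the arm's travel instead; these put the clear tips at roughly 2° to 5°.

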